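# Line up the microscope objectives by length in their rack

### The job

The microscope's nosepiece has been taken off and stripped for cleaning; stand its four objectives upright, thread down, in the four seats of the rack in order of length, the shortest in the end seat nearest the nosepiece and the longest at the other end. They are lenses: set each one down in its seat rather than dropping it, do not tip any over, and leave the oil bottle where it stands.

Things in the scene. Friction and masses are not known exactly. Their poses are not given: they have to be found in the camera images.
- objective_34: The shortest of four microscope objectives: steel, 34 mm tall, black ring round the barrel, about 70 g. Stands thread down: 25 mm wide stub from 0 to 5 mm height, straight barrel 30 mm across from 5 to 29 mm (grip here, from any side), then a nose tapering to a 23 mm lens face. Origin: centre of its underside; z up its axis.
- objective_44: The second shortest of four microscope objectives: steel, 44 mm tall, black ring round the barrel, about 90 g. Stands thread down: 25 mm wide stub from 0 to 5 mm height, straight barrel 28 mm across from 5 to 34 mm (grip here, from any side), then a nose tapering to a 17 mm lens face. Origin: centre of its underside; z up its axis.
- objective_54: The second longest of four microscope objectives: steel, 54 mm tall, black ring round the barrel, about 130 g. Stands thread down: 25 mm wide stub from 0 to 5 mm height, straight barrel 32 mm across from 5 to 36 mm (grip here, from any side), then a nose tapering to a 14 mm lens face. Origin: centre of its underside; z up its axis.
- objective_64: The longest of four microscope objectives: steel, 64 mm tall, black ring round the barrel, about 150 g. Stands thread down: 25 mm wide stub from 0 to 5 mm height, straight barrel 30 mm across from 5 to 38 mm (grip here, from any side), then a nose tapering to a 11 mm lens face. Origin: centre of its underside; z up its axis.
- seat_1: Seat 1 of 4 in the fixed rack, counted from its left (+y) end: black round cup, 52 mm outside, 44 inside, flat rubber floor, rim 5 mm above it. Origin: centre of that floor, 16 mm above the bench; y along the row towards seat 1, z up. Seats are 58 mm apart on an aluminium bar 62 mm wide, 264 long, 12 high.
- seat_2: Seat 2 of 4 in the fixed rack, counted from its left (+y) end: black round cup, 52 mm outside, 44 inside, flat rubber floor, rim 5 mm above it. Origin: centre of that floor, 16 mm above the bench; y along the row towards seat 1, z up. Seats are 58 mm apart on an aluminium bar 62 mm wide, 264 long, 12 high.
- seat_3: Seat 3 of 4 in the fixed rack, counted from its left (+y) end: black round cup, 52 mm outside, 44 inside, flat rubber floor, rim 5 mm above it. Origin: centre of that floor, 16 mm above the bench; y along the row towards seat 1, z up. Seats are 58 mm apart on an aluminium bar 62 mm wide, 264 long, 12 high.
- seat_4: Seat 4 of 4 in the fixed rack, counted from its left (+y) end: black round cup, 52 mm outside, 44 inside, flat rubber floor, rim 5 mm above it. Origin: centre of that floor, 16 mm above the bench; y along the row towards seat 1, z up. Seats are 58 mm apart on an aluminium bar 62 mm wide, 264 long, 12 high.
- nosepiece: The microscope's objective turret, taken off and lying on its mounting plate, fixed: steel disc 109 mm across, cone top with six ports (four open, two plugged), 63 mm high. It stands left (+y) or right (-y) of the rack and so shows at which end the row begins. Origin: centre of its underside.
- oil_bottle: Small amber immersion-oil bottle with a black cap, 32 mm across, 68 mm tall, loose, standing among the objectives. Not to be moved. Origin: centre of its underside, z up.
Things that resemble listed ones, but are neither listed nor needed, are in the scene too. What is shaped like the objective_34 but green, pink or purple is not meant.

How it is judged (in metres and radians):
At the end, for the whole second after the job is handed in: All four objectives stand upright (within 0.12 rad), released and at rest, each on the floor of its own seat (within 12 mm of the seat's centre, within 4 mm in height), in order of length along the row: the shortest in the end seat nearest the nosepiece, the longest in the end seat farthest from it (((world y of nosepiece above 0 m and horizontal distance between objective_34 and seat_1 below 0.012 m and z of objective_34 in the frame of seat_1 between -0.004 and 0.004 m and horizontal distance between objective_44 and seat_2 below 0.012 m and z of objective_44 in the frame of seat_2 between -0.004 and 0.004 m and horizontal distance between objective_54 and seat_3 below 0.012 m and z of objective_54 in the frame of seat_3 between -0.004 and 0.004 m and horizontal distance between objective_64 and seat_4 below 0.012 m and z of objective_64 in the frame of seat_4 between -0.004 and 0.004 m) or (world y of nosepiece below 0 m and horizontal distance between objective_34 and seat_4 below 0.012 m and z of objective_34 in the frame of seat_4 between -0.004 and 0.004 m and horizontal distance between objective_44 and seat_3 below 0.012 m and z of objective_44 in the frame of seat_3 between -0.004 and 0.004 m and horizontal distance between objective_54 and seat_2 below 0.012 m and z of objective_54 in the frame of seat_2 between -0.004 and 0.004 m and horizontal distance between objective_64 and seat_1 below 0.012 m and z of objective_64 in the frame of seat_1 between -0.004 and 0.004 m)) and angle between each of objective_34, objective_44, objective_54, objective_64's own z axis and vertical below 0.12 rad and linear speed of each of objective_34, objective_44, objective_54, objective_64 below 0.02 m/s); the robot touches nothing.
It fails at once if an objective is tipped over (angle between any of objective_34, objective_44, objective_54, objective_64's own z axis and vertical above 0.6 rad).
It fails at once if an objective is dropped or flung: it moves faster than 0.5 m/s with no finger on it (a free fall of more than about 13 mm) ((linear speed of objective_34 above 0.5 m/s and contact force between the fingers and objective_34 below 0.05 N) or (linear speed of objective_44 above 0.5 m/s and contact force between the fingers and objective_44 below 0.05 N) or (linear speed of objective_54 above 0.5 m/s and contact force between the fingers and objective_54 below 0.05 N) or (linear speed of objective_64 above 0.5 m/s and contact force between the fingers and objective_64 below 0.05 N)).
It fails at once if the oil bottle is knocked over or shifted by more than 2 cm (angle between oil_bottle's own z axis and vertical above 0.5 rad or distance of oil_bottle from where it was at the start of the episode above 0.02 m).
It also fails if it takes over 90 s, if anything falls off the work surface, if the arm or the gripper's body presses on something with over 40 N, if the wrist force passes 120 N, or if a joint passes its speed limit or range.

### The arm

A 6-joint arm with a two-finger parallel gripper is mounted at the origin on the work surface. World frame = base frame: x ahead of the robot, y to its left, z up, the work surface at z = 0. Lengths are in mm, angles in rad, forces in N, time in s.
With the tool pointing down it reaches from about 375 to 750 mm from the base axis. Payload 9 kg.
Tool frame: the origin (TCP) lies midway between the tips of the shut fingers; the grasp point (between the pads) lies 19 mm behind it (robot.pinch_z is the distance from the TCP to the grasp point, in mm); z points along the fingers, y is the line along which they close (so a half turn about z gives the same grasp; the last joint's range is limited). The gripper opens to 85 mm and grips with 20 to 120 N. Pads are 22 mm wide; open, the fingers measure 114 mm over their backs; the gripper's body (76 mm by 85 mm) begins 54 mm behind the grasp point. The pads swing forward as they close: fully open they stand 13 mm farther back than shut.
Start: joints at [-1.429, 0.104, 0.097, 1.564, 0, 1.353], TCP at [211.264, -561.609, 231.331] pointing down, gripper open.
Joint ranges: [-2.99, 2.99], [-0.84, 1.86], [-1.1, 1.16], [-1.84, 2.11], [-1.51, 1.56], [-3.14, 3.14]. Speed limits (rad/s): [2.22, 2.22, 2.57, 3.14, 3.14, 3.14].

### API

Orientations are given as a unit quaternion [w, x, y, z].
In Python, from bench import robot gives the robot as it stands. The module is installed in compiled form; this text tells all that it offers.
- The arm moves only by the tool arm_command, never from a script. Its argument "series" is one flat list of numbers, 5 for each row, row after row: the opening, from 0 (shut) to 1 (fully open), then the shift along the tool's x, y, z in m, then the turn about the tool's z in degrees. In form: [grip, x, y, z, roll, grip, x, y, z, roll, ...]. A call has 1 to 10 rows; each row is the pose to reach, as a shift and turn from the pose commanded when the call began, along the tool's axes at that moment; what a row does not reach only later rows make up. A row lasts 1/8 s, in which the tool goes at most 62.5 mm and 10.7 degrees, less where a joint would pass 70% of its speed; a pose out of reach is approached as far as the arm can. A call with a gripper value outside its range is refused whole. The fingers move at their own pace and stop on an object; the grip force is fixed at half the most. Time passes only in rows, so rows that repeat a pose let the fingers close. It gives the time, the measured TCP pose, the force, the opening and the grip force at its end, in the units of the state.
- robot.observe(): the state, without advancing time (a new reading comes with each control period).
- robot.camera(name): name is "scene" or "top"; returns a dict with "img" (384x512x3 uint8, red, green, blue), "vfov" (degrees; the focal length in pixels is half the picture's height over the tangent of half this angle, whatever the lens; pixels are square), "cx", "cy" (the principal point, pixels), "R" (3x3) and "t" (3): a world point X has camera coordinates R X + t. Camera axes: x right, y down, z forward; pixel columns grow to the right and rows downward; lengths in mm; the calibration is good to about 2 mm. A picture is of the moment at which its call begins. There is no depth.
- robot.finish_job(): hands the job in; it is judged then, once.
The state is a dict: "time_s": time; "q": joint angles; "qvel": joint speeds; "joint_torque": joint torques, N m; "tool_pos": TCP position; "tcp_rot": TCP orientation; "wrist_force": force on the tool from outside, world axes, zero at the start; "torque": the same for the moment, N m; "finger_gap": finger opening in mm; "grasp_force": force on a finger pad.
Only numpy, scipy, OpenCV 4.12 (cv2) and the standard library are available. Lean on these libraries where they do the work, as an engineer would, in place of code of your own. Each camera call takes 0.05 s, during which the arm holds its last target. There are 200 camera calls.

## Working session

There is one attempt and no reset: what is moved stays moved. The work goes in short steps, Python scripts to look and compute and a tool call to move; the robot and the scene stay as the last step left them, time stands still between calls to the robot, and variables do not carry over. Pictures are saved under pics/ and viewed, at most 14 in all, crops included, and the job is handed in when it is done.

Besides the shell and the picture viewer there is one more tool, called as name(argument=value, ...), one argument or row to a line, values as JSON. arm_command: Moves the arm, as the interface text tells. Its arguments: {"type":"object","properties":{"series":{"type":"array","items":{"type":"number"}}},"required":["series"]}

```bash
mkdir -p pics
cat > h.py <<'E'
import numpy as np, cv2
from bench import robot
def shot(n):
    c=robot.camera(n); c['f']=192/np.tan(np.radians(c['vfov'])/2); c['R']=np.array(c['R']); c['t']=np.array(c['t']); return c
def ray(c,u,v):
    d=c['R'].T@np.array([(u-c['cx'])/c['f'],(v-c['cy'])/c['f'],1]); return -c['R'].T@c['t'],d
def onz(c,u,v,z):
    o,d=ray(c,u,v); return o+d*(z-o[2])/d[2]
def proj(c,X):
    p=c['R']@np.array(X,float)+c['t']; return p[:2]/p[2]*c['f']+[c['cx'],c['cy']]
def save(c,n): cv2.imwrite('pics/'+n,c['img'][:,:,::-1])
E
python3 - <<'E'
from h import *
for n in('scene','top'):
    c=shot(n); im=c['img'][:,:,::-1]; cv2.imwrite(f'pics/{n}0.png',cv2.resize(im,(800,600),interpolation=cv2.INTER_CUBIC))
    print(n,c['f'],c['cx'],c['cy'],-c['R'].T@c['t'],c['R'].round(3).tolist())
print(robot.observe())
E
```

```text
scene 431.43394766347393 260.4174343388279 192.49865803555318 [1004.25595895  573.87080483  816.2873253 ] [[-0.767, 0.642, -0.003], [0.466, 0.554, -0.69], [-0.441, -0.53, -0.724]]
top 350.87586238340316 256.7535989355271 187.82359167153624 [432.48307576  18.69044712 884.94706823] [[0.001, -1.0, 0.015], [-0.99, -0.003, -0.14], [0.14, -0.015, -0.99]]
{'time_s': 0.1, 'q': array([-1.42869831e+00,  1.04639475e-01,  9.65137367e-02,  1.56388589e+00,
       -1.18049614e-07,  1.35316069e+00]), 'qvel': array([-5.79095389e-04, -1.98978276e-03,  5.46456110e-03,  3.46571085e-04,
        4.22020173e-05, -1.28426200e-03]), 'joint_torque': array([ 6.53843279e-03, -5.58205462e+01,  5.04722285e+01,  1.26655141e-02,
       -2.27961668e-04, -6.03879528e-06]), 'tool_pos': array([ 211.21572121, -561.26787732,  230.5818167 ]), 'tcp_rot': array([-6.07216934e-04,  9.83867344e-01,  1.78898519e-01,  2.28857043e-05]), 'wrist_force': array([ 0.47806706, -0.12498621,  0.12913359]), 'torque': array([-0.00744969,  0.04179148,  0.01024053]), 'grasp_force': 0.0, 'finger_gap': 85.4503435257896}
```

View pics/scene0.png

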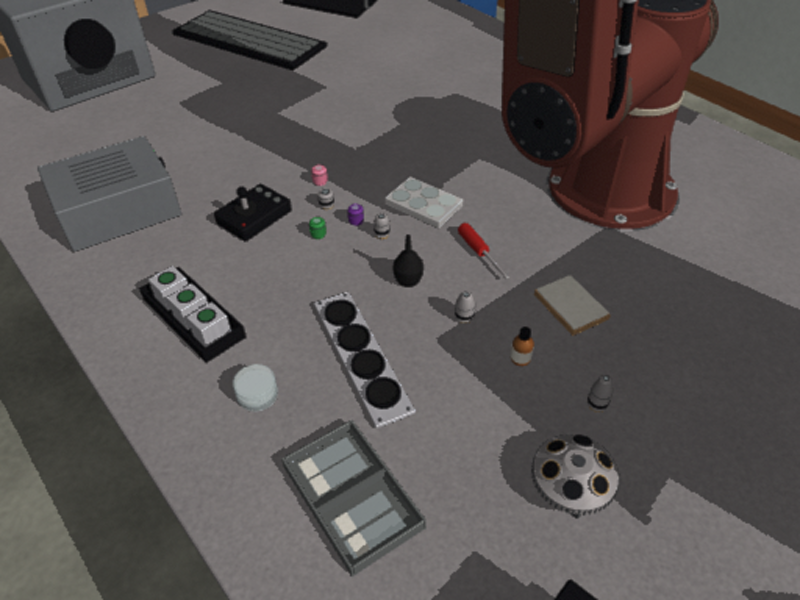

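View pics/top0.png

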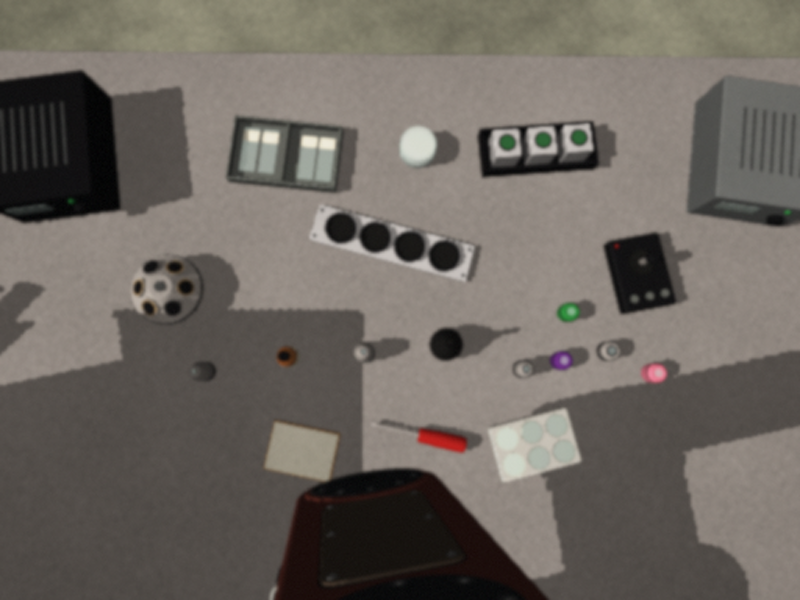

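Top (800x600): the nosepiece is at (166,288), so on the left (+y), and seat 1 is the left cup at (341,227). There are four steel candidates. In scene they are at (326,197), (382,225), (465,305) and (600,390). In top they are (609,350), (523,368), (364,352) and (203,371). Things that could be mistaken for objectives, in scene: the pink (320,175), purple (356,213) and green (317,227) lookalikes, the bottle (522,347) and the black blower (407,265). One close crop should check the choice.

Run:
```python
from h import *
im=cv2.imread('pics/scene0.png'); c=shot('scene'); im=c['img'][:,:,::-1]
a=im[95:165,190:290]; b=im[175:270,275:410]
A=cv2.resize(a,(500,350),interpolation=cv2.INTER_CUBIC);B=cv2.resize(b,None,fx=2.2,fy=2.2*1,interpolation=cv2.INTER_CUBIC)
o=np.zeros((580,800,3),np.uint8); o[:350,:500]=A; o[350:350+B.shape[0],:B.shape[1]]=B
t=shot('top'); ti=t['img'][:,:,::-1]
T=cv2.resize(ti[215:250,320:400],(400,175)); o[350:525,400:800]=T
T=cv2.resize(ti[215:250,120:180],(300,175)); o[100:275,500:800]=T
cv2.imwrite('pics/crop1.png',o)
```

```text
(no output)
```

View pics/crop1.png

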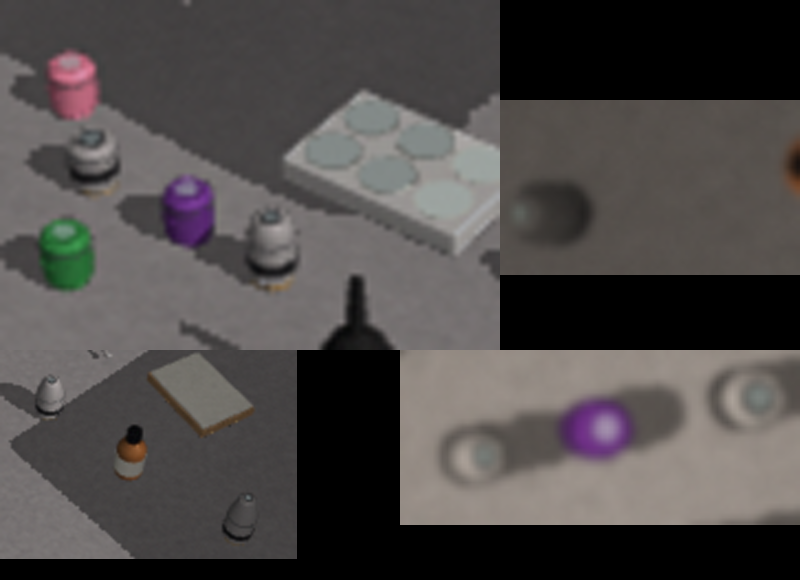

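Run:
```python
from h import *
s=shot('scene'); t=shot('top')
S={'34':(208.4,122.2),'44':(243.6,138.2),'54':(297.7,187.7),'64':(387.7,241.8)}
T={'34':(392,224.6),'44':(337,236.6),'64':(125,237.4)}
for k,p in S.items():
    print(k,[ (h,onz(s,*p,h).round(0)[:2].tolist()) for h in (34,44,54,64)])
    if k in T:
        o1,d1=ray(s,*p);o2,d2=ray(t,*T[k]); M=np.stack([d1,-d2],1); a=np.linalg.lstsq(M,o2-o1,rcond=None)[0]
        print('  tri',(o1+a[0]*d1).round(1),(o2+a[1]*d2).round(1))
# seats: dark blobs in both
for n,c,roi in(('top',t,(190,125,120,60)),('scene',s,(195,180,75,95))):
    x,y,w,h=roi; g=c['img'][y:y+h,x:x+w].max(2); m=(g<38).astype(np.uint8)
    N,l,st,ce=cv2.connectedComponentsWithStats(m)
    for i in range(1,N):
        if st[i,4]>60:
            cnt=max(cv2.findContours((l==i).astype(np.uint8),0,1)[0],key=len); e=cv2.fitEllipse(cnt)
            u,v=e[0][0]+x,e[0][1]+y; print(n,st[i,4],np.round((u,v),1),np.round(e[1],1),onz(c,u,v,21).round(1))
# bottle, nosepiece
hs=cv2.cvtColor(t['img'],cv2.COLOR_RGB2HSV)
for n,c in(('top',t),('scene',s)):
    im=c['img'].astype(int); m=((im[...,0]-im[...,2]>50)&(im[...,1]-im[...,2]>5)).astype(np.uint8)
    N,l,st,ce=cv2.connectedComponentsWithStats(m)
    for i in range(1,N):
        if st[i,4]>40: print('amber',n,st[i],ce[i].round(1),onz(c,*ce[i],30).round(0))
g=lambda c,r:cv2.resize(c['img'][r[1]:r[1]+r[3],r[0]:r[0]+r[2],::-1],(400,300),interpolation=cv2.INTER_CUBIC)
o=np.vstack([np.hstack([g(s,(275,175,40,30)),g(s,(365,235,40,30))]),np.hstack([g(t,(215,210,40,30)),g(t,(110,222,40,30))])])
cv2.imwrite('pics/crop2.png',np.clip(o*1.4,0,255).astype(np.uint8))
```

```text
34 [(34, [461.0, -319.0]), (44, [468.0, -308.0]), (54, [475.0, -296.0]), (64, [482.0, -285.0])]
  tri [ 460.9 -319.8   33.4] [ 463.5 -322.3   34.5]
44 [(34, [428.0, -193.0]), (44, [435.0, -184.0]), (54, [443.0, -174.0]), (64, [450.0, -164.0])]
  tri [ 434.1 -185.    42.5] [ 434.5 -185.5   42.6]
54 [(34, [445.0, 49.0]), (44, [452.0, 56.0]), (54, [459.0, 62.0]), (64, [467.0, 69.0])]
64 [(34, [407.0, 304.0]), (44, [415.0, 307.0]), (54, [422.0, 311.0]), (64, [430.0, 314.0])]
  tri [429.3 313.8  63.3] [432.3 310.6  62.2]
top 232 [217.8 145.4] [15.8 16.9] [662.5 104.2  21. ]
top 234 [239.7 151.3] [15.6 17.3] [647.4  48.8  21. ]
top 235 [261.8 157.3] [16.1 16.8] [632.3  -7.   21. ]
top 233 [284.  163.3] [16.1 16.6] [617.1 -62.7  21. ]
scene 810 [226.5 217.1] [19.2 59.1] [635.5   1.9  21. ]
scene 328 [244.6 251. ] [18.3 20.9] [664.3 108.3  21. ]
amber scene [86  0  9 11 63] [89.9  4.8] [  371. -1332.    30.]
amber scene [426   1  28  12  89] [442.1   8.6] [-750. -330.   30.]
amber scene [448  11   6  16  50] [451.   18.7] [-695. -252.   30.]
amber scene [401  14  35  45 905] [416.2  33.9] [-478. -263.   30.]
amber scene [393 130  23   7  66] [405.1 133.4] [54. 86. 30.]
amber scene [331 217  11   9  76] [335.9 220.9] [449. 184.  30.]
```

View pics/crop2.png

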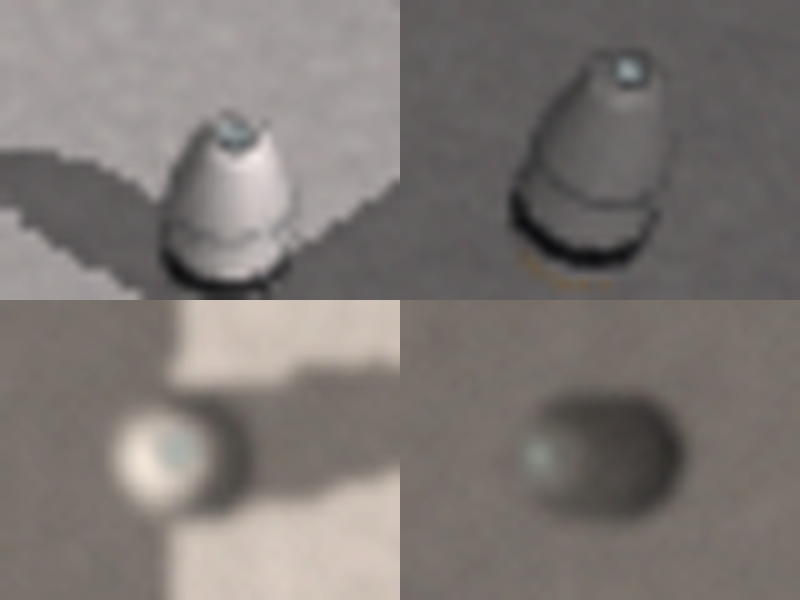

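The lens faces fit the stated heights: 33–34.5, 42.5 and 62–63 mm triangulated. Seat spacing measures 57.6 mm against 58. The fingers should close across the row, with tool y at a world heading of -15°, so that tool x runs along the row towards seat 1. First I roll and travel to above objective_34 at about (462,-320).

arm_command(
  series=[1,0.05,-0.02,0,-10,1,0.1,-0.04,0,-20,1,0.15,-0.065,0,-30,1,0.2,-0.09,0,-40,1,0.25,-0.11,0,-50,1,0.29,-0.125,0,-54.2,1,0.319,-0.137,0,-54.2,1,0.319,-0.137,0,-54.2,0.7,0.319,-0.137,0,-54.2,0.7,0.319,-0.137,0,-54.2],
)

```text
time_s: 1.55
tool_pos: [461.0, -321.8, 231.3]
tcp_rot: [0.0, 0.795, 0.607, -0.0]
wrist_force: [0.2, 0.4, -0.6]
finger_gap: 59.9
grasp_force: 0.0
```

```bash
cat >> h.py <<'E'
from scipy.spatial.transform import Rotation as Ro
def togo(X):
    o=robot.observe(); w,x,y,z=o['tcp_rot']; R=Ro.from_quat([x,y,z,w]); return (R.inv().apply(np.array(X)-o['tool_pos'])/1000).round(4)
E
python3 - <<'E'
from h import *
o=robot.observe(); print(o['time_s'],o['tool_pos'].round(1),o['tcp_rot'].round(3),o['q'].round(2),o['finger_gap'])
s=shot('scene');t=shot('top')
for k,p,q,h in(('34',(208.4,122.2),(392,224.6),34),('44',(243.6,138.2),(337,236.6),44),('54',(298.5,188.4),(232.8,225),54),('64',(387.8,242),(124,237.8),64)):
    a,b=onz(s,*p,h),onz(t,*q,h); print(k,a.round(1),b.round(1),togo((*((a+b)/2)[:2],100)))
E
```

```text
1.55 [ 461.  -321.8  231.3] [ 0.     0.795  0.607 -0.   ] [-0.84 -0.01 -0.02  1.56 -0.    1.  ] 59.919877960091554
34 [ 461.4 -319.    34. ] [ 463.5 -322.5   34. ] [0.0013 0.0011 0.1313]
44 [ 435.2 -183.6   44. ] [ 434.5 -185.2   44. ] [ 0.1257 -0.0615  0.1313]
54 [459.6  65.4  54. ] [461.4  62.6  54. ] [ 0.372  -0.1021  0.1313]
64 [430.1 314.5  64. ] [431.4 312.2  64. ] [ 0.6047 -0.1964  0.1312]
```

arm_command(
  series=[0.65,0.001,0.001,0.05,0,0.65,0.001,0.001,0.1,0,0.65,0.001,0.001,0.15,0,0.65,0.001,0.001,0.19,0,0.65,0.001,0.001,0.215,0,0.65,0.001,0.001,0.227,0,0.65,0.001,0.001,0.227,0,0,0.001,0.001,0.227,0,0,0.001,0.001,0.227,0,0,0.001,0.001,0.227,0],
)

```text
time_s: 2.9
tool_pos: [463.7, -321.4, 6.1]
tcp_rot: [0.001, 0.794, 0.608, 0.0]
wrist_force: [-0.2, 0.1, 6.2]
finger_gap: 27.6
grasp_force: 59.5
```

Run:
```python
from h import *
print(robot.observe()['finger_gap'],robot.observe()['grasp_force'])
c=shot('scene'); cv2.imwrite('pics/g1.png',cv2.resize(c['img'][70:190,150:310,::-1],(800,600),interpolation=cv2.INTER_CUBIC))
```

```text
27.628606290684647 59.52834859199356
```

View pics/g1.png

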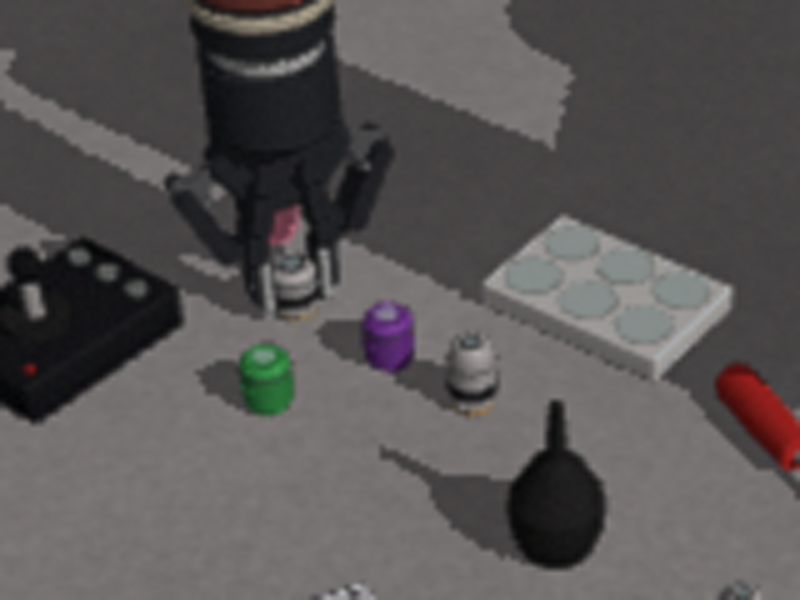

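Objective_34 is between the fingers at crop (293,280), but the gap of 27.6 mm with TCP 2 mm high suggests the pads sit partly on the taper. I'll re-grip lower.

arm_command(
  series=[0.6,0,0,0,0,0.6,0,0,0,0,0.6,0,0,0,0,0.6,0,0,0.004,0,0.6,0,0,0.004,0,0.6,0,0,0.004,0],
)

```text
time_s: 3.7
tool_pos: [462.8, -320.3, 0.2]
tcp_rot: [-0.0, 0.794, 0.607, -0.0]
wrist_force: [-1.5, 0.1, 0.0]
finger_gap: 51.2
grasp_force: 0.0
```

arm_command(
  series=[0,0,0,0,0,0,0,0,0,0,0,0,0,0,0,0,0,0,0,0],
)

```text
time_s: 4.2
tool_pos: [463.0, -320.6, 0.6]
tcp_rot: [0.0, 0.794, 0.607, 0.0]
wrist_force: [-0.1, 0.0, 2.9]
finger_gap: 28.0
grasp_force: 59.2
```

arm_command(
  series=[0.6,0,0,0,0,0.6,0,0,0,0,0.6,0,0,-0.003,0,0.6,0,0,-0.003,0,0,0,0,-0.003,0,0,0,0,-0.003,0,0,0,0,-0.003,0,0,0,0,-0.003,0,0,0,0,-0.003,0,0,0,0,-0.003,0],
)

```text
time_s: 5.45
tool_pos: [462.9, -320.5, 3.5]
tcp_rot: [0.0, 0.794, 0.607, -0.0]
wrist_force: [-0.2, 0.9, 5.0]
finger_gap: 27.9
grasp_force: 59.5
```

arm_command(
  series=[0,0,0,-0.015,0,0,0,0,-0.04,0,0,0.01,0.002,-0.075,0,0,0.035,0.006,-0.1,0,0,0.07,0.012,-0.115,0,0,0.115,0.02,-0.12,0,0,0.165,0.029,-0.12,0,0,0.215,0.038,-0.12,0,0,0.265,0.047,-0.12,0,0,0.315,0.055,-0.12,0],
)

```text
time_s: 6.7
tool_pos: [599.0, -29.2, 124.0]
tcp_rot: [0.0, 0.794, 0.607, 0.0]
wrist_force: [-0.9, -1.3, -0.9]
finger_gap: 27.8
grasp_force: 59.3
```

arm_command(
  series=[0,0.045,0.008,0,0,0,0.085,0.015,0,0,0,0.115,0.02,0,0,0,0.135,0.024,0,0,0,0.148,0.0265,0,0,0,0.148,0.0265,0,0,0,0.148,0.0265,0,0],
)

```text
time_s: 7.58
tool_pos: [662.6, 104.4, 123.4]
tcp_rot: [0.0, 0.794, 0.607, -0.0]
wrist_force: [-0.9, 0.5, -0.7]
finger_gap: 28.0
grasp_force: 59.3
```

Run:
```python
from h import *
print(togo((663,105,100)), robot.observe()['finger_gap'])
for n,z in(('scene',(160,140,190,143)),('top',(140,60,190,143))):
    c=shot(n); x,y,w,h=z; cv2.imwrite(f'pics/a_{n}.png',cv2.resize(c['img'][y:y+h,x:x+w,::-1],(400,300),interpolation=cv2.INTER_CUBIC))
cv2.imwrite('pics/a.png',np.hstack([cv2.imread('pics/a_scene.png'),cv2.imread('pics/a_top.png')]))
```

```text
[0.0007 0.0003 0.0234] 28.025332498386682
```

View pics/a.png

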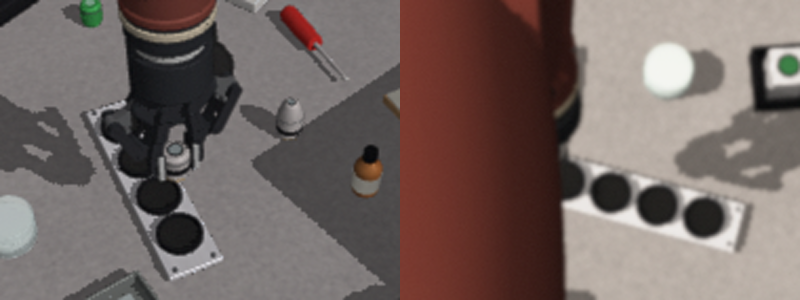

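Objective_34 hangs level in the grip above the rack (crop 177,155). Now I lower it gently.

arm_command(
  series=[0,0.0007,0,0.02,0,0,0.0007,0,0.045,0,0,0.0007,0,0.07,0,0,0.0007,0,0.085,0,0,0.0007,0,0.093,0,0,0.0007,0,0.098,0,0,0.0007,0,0.101,0,0,0.0007,0,0.102,0,0,0.0007,0,0.102,0],
)

```text
time_s: 8.8
tool_pos: [663.2, 105.8, 21.7]
tcp_rot: [0.0, 0.794, 0.607, 0.0]
wrist_force: [0.5, -0.3, -0.6]
finger_gap: 27.6
grasp_force: 59.3
```

arm_command(
  series=[0,0,0,0.001,0,0,0,0,0.002,0,0,0,0,0.002,0],
)

```text
time_s: 9.18
tool_pos: [663.1, 105.9, 20.0]
tcp_rot: [0.0, 0.794, 0.608, 0.0]
wrist_force: [-2.7, 0.4, 4.3]
finger_gap: 27.5
grasp_force: 64.5
```

Run:
```python
from h import *
print(togo((663,105,19.5)))
c=shot('scene'); cv2.imwrite('pics/b.png',cv2.resize(c['img'][185:275,195:315,::-1],(800,600),interpolation=cv2.INTER_CUBIC))
```

```text
[-0.0009  0.0001  0.0005]
```

View pics/b.png

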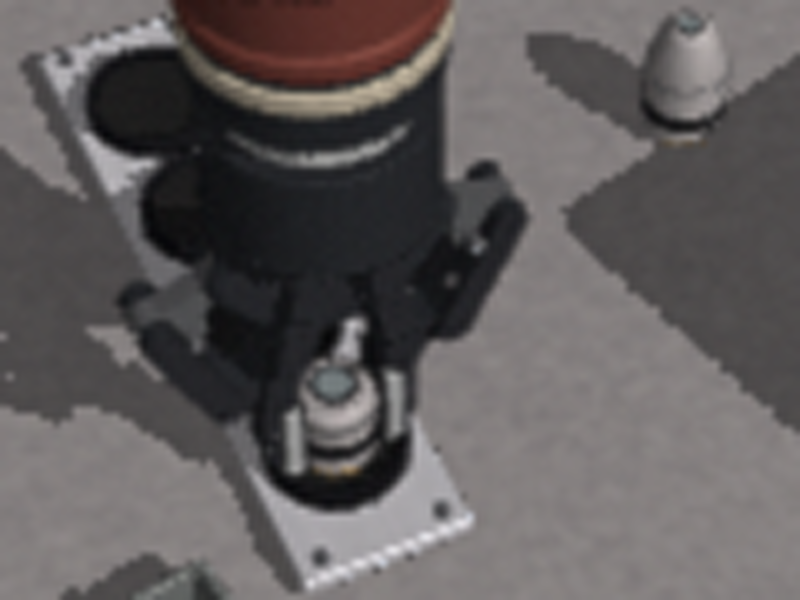

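The stub is inside the cup at crop (335,465), with light contact force. Release and rise, then go to objective_44.

arm_command(
  series=[0.5,0,0,0,0,0.5,0,0,0,0,0.5,0,0,0,0,0.5,0,0,-0.02,0,0.6,0,0,-0.06,0,0.6,0,0,-0.1,0,0.6,-0.05,-0.02,-0.11,0,0.6,-0.1,-0.042,-0.11,0,0.6,-0.15,-0.063,-0.11,0,0.6,-0.2,-0.085,-0.11,0],
)

```text
time_s: 10.48
tool_pos: [527.6, -66.2, 130.7]
tcp_rot: [0.001, 0.794, 0.608, 0.0]
wrist_force: [0.6, -0.5, -0.2]
finger_gap: 51.0
grasp_force: 0.0
```

arm_command(
  series=[0.6,-0.05,-0.02,0,0,0.6,-0.1,-0.042,0,0,0.6,-0.14,-0.059,0,0,0.6,-0.14,-0.059,0,0,0.6,-0.14,-0.059,0,0],
)

```text
time_s: 11.1
tool_pos: [435.3, -184.6, 130.3]
tcp_rot: [0.001, 0.794, 0.607, 0.0]
wrist_force: [0.3, 0.5, 0.4]
finger_gap: 51.1
grasp_force: 0.0
```

Run:
```python
from h import *
print(togo((435,-184.5,6)), robot.observe()['finger_gap'])
t=shot('top');c=shot('scene')
a=lambda c,x,y,w,h:cv2.resize(c['img'][y:y+h,x:x+w,::-1],(400,400),interpolation=cv2.INTER_CUBIC)
cv2.imwrite('pics/c.png',np.hstack([a(c,200,190,70,70),a(t,190,120,70,70)]))
```

```text
[ 1.000e-04 -4.000e-04  1.243e-01] 51.121985463532155
```

View pics/c.png

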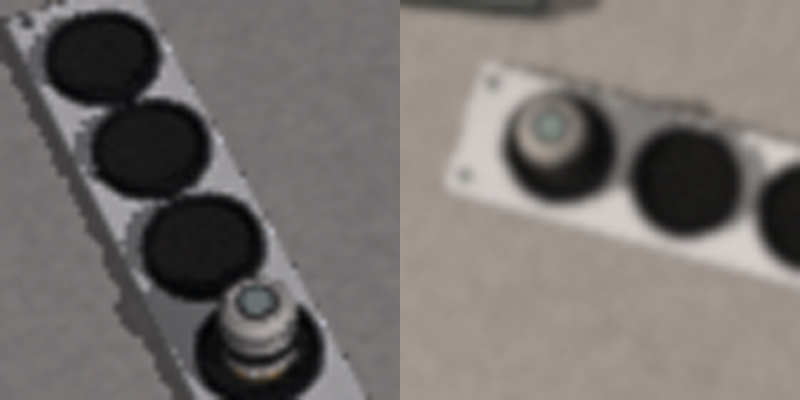

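Objective_34 stands in seat 1 (lens at scene-crop (257,301), top-crop (549,126)). Now I grasp objective_44.

arm_command(
  series=[0.6,0,0,0.04,0,0.6,0,0,0.08,0,0.6,0,0,0.11,0,0.6,0,0,0.124,0,0.6,0,0,0.124,0,0,0,0,0.124,0,0,0,0,0.124,0,0,0,0,0.124,0,0,0,0,0.124,0,0,0,0,0.124,0],
)

```text
time_s: 12.45
tool_pos: [436.0, -185.3, 7.0]
tcp_rot: [0.001, 0.794, 0.608, 0.0]
wrist_force: [0.2, 1.1, 5.9]
finger_gap: 26.0
grasp_force: 59.5
```

Run:
```python
from h import *
s=shot('scene');t=shot('top')
print(onz(s,245,242.7,50),onz(t,216.1,142.1,50)); print(togo((648,49.3,110)))
```

```text
[662.07081811 108.24714343  50.        ] [663.0710881  105.66970214  50.        ]
[ 0.2819  0.1434 -0.1029]
```

arm_command(
  series=[0,0,0,-0.015,0,0,0,0,-0.045,0,0,0.01,0.005,-0.08,0,0,0.035,0.018,-0.105,0,0,0.075,0.038,-0.115,0,0,0.12,0.061,-0.115,0,0,0.165,0.084,-0.115,0,0,0.21,0.107,-0.115,0,0,0.245,0.125,-0.115,0,0,0.268,0.137,-0.115,0],
)

```text
time_s: 13.8
tool_pos: [638.4, 39.7, 121.3]
tcp_rot: [0.0, 0.794, 0.608, 0.0]
wrist_force: [0.2, -0.6, -0.5]
finger_gap: 26.3
grasp_force: 59.2
```

arm_command(
  series=[0,0.0139,0.0065,0,0,0,0.0139,0.0065,0,0,0,0.0139,0.0065,0,0],
)

```text
time_s: 14.18
tool_pos: [646.8, 49.1, 120.6]
tcp_rot: [0.0, 0.795, 0.607, -0.0]
wrist_force: [0.1, 0.0, -1.5]
finger_gap: 26.1
grasp_force: 59.2
```

Run:
```python
from h import *
print(togo((648,49.3,24.5)))
```

```text
[0.0006 0.0011 0.0961]
```

arm_command(
  series=[0,0.0006,0.001,0.02,0,0,0.0006,0.001,0.045,0,0,0.0006,0.001,0.07,0,0,0.0006,0.001,0.085,0,0,0.0006,0.001,0.092,0,0,0.0006,0.001,0.0955,0,0,0.0006,0.001,0.097,0,0,0.0006,0.001,0.098,0,0,0.0006,0.001,0.0985,0,0,0.0006,0.001,0.0985,0],
)

```text
time_s: 15.42
tool_pos: [648.9, 50.1, 23.0]
tcp_rot: [0.0, 0.794, 0.608, 0.0]
wrist_force: [-2.6, 0.5, 4.8]
finger_gap: 26.1
grasp_force: 60.0
```

arm_command(
  series=[0.5,0,0,0,0,0.5,0,0,0,0,0.5,0,0,0,0,0.5,0,0,-0.02,0,0.6,0,0,-0.06,0,0.65,0,0,-0.1,0,0.65,-0.01,-0.05,-0.11,0,0.65,-0.02,-0.1,-0.11,0,0.65,-0.03,-0.15,-0.11,0,0.65,-0.036,-0.185,-0.11,0],
)

```text
time_s: 16.68
tool_pos: [459.0, 64.1, 133.2]
tcp_rot: [0.001, 0.794, 0.608, 0.001]
wrist_force: [0.4, -0.2, 0.8]
finger_gap: 55.5
grasp_force: 0.0
```

arm_command(
  series=[0.65,0,0,0,0,0.65,0,0,0,0],
)

```text
time_s: 16.92
tool_pos: [461.4, 63.7, 133.1]
tcp_rot: [0.001, 0.794, 0.607, 0.001]
wrist_force: [0.5, -0.6, 0.0]
finger_gap: 55.4
grasp_force: 0.0
```

Run:
```python
from h import *
print(togo((460.5,64,8)), robot.observe()['finger_gap'])
t=shot('top');c=shot('scene')
a=lambda c,x,y,w,h:cv2.resize(c['img'][y:y+h,x:x+w,::-1],(400,400),interpolation=cv2.INTER_CUBIC)
cv2.imwrite('pics/d.png',np.hstack([a(c,200,190,70,70),a(c,270,150,80,80)]))
```

```text
[ 0.     -0.0012  0.1251] 55.41646170158887
```

View pics/d.png

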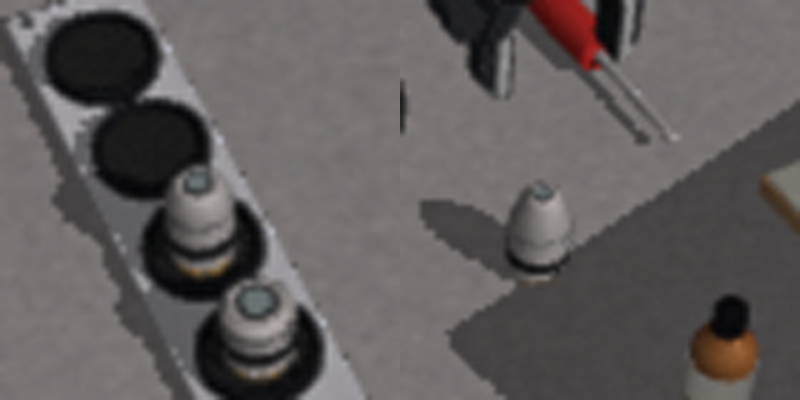

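Both objectives stand in seats 2 and 1 (crop (200,185) and (257,300)), and objective_54 is clear of the bottle. I descend on it.

arm_command(
  series=[0.65,0,-0.001,0.04,0,0.65,0,-0.001,0.08,0,0.65,0,-0.001,0.11,0,0.65,0,-0.001,0.125,0,0.65,0,-0.001,0.125,0,0,0,-0.001,0.125,0,0,0,-0.001,0.125,0,0,0,-0.001,0.125,0,0,0,-0.001,0.125,0,0,0,-0.001,0.125,0],
)

```text
time_s: 18.27
tool_pos: [460.7, 63.9, 8.4]
tcp_rot: [0.001, 0.794, 0.607, 0.001]
wrist_force: [-0.5, -0.9, 6.8]
finger_gap: 29.7
grasp_force: 59.1
```

Run:
```python
from h import *
print(togo((632.8,-6.7,130)))
```

```text
[-0.0231  0.1849 -0.1211]
```

arm_command(
  series=[0,0,0,-0.015,0,0,0,0,-0.045,0,0,-0.001,0.01,-0.08,0,0,-0.004,0.035,-0.105,0,0,-0.01,0.075,-0.12,0,0,-0.015,0.12,-0.12,0,0,-0.02,0.155,-0.12,0,0,-0.022,0.176,-0.12,0,0,-0.023,0.185,-0.12,0,0,-0.023,0.185,-0.12,0],
)

```text
time_s: 19.52
tool_pos: [631.8, -6.5, 127.1]
tcp_rot: [-0.0, 0.794, 0.607, -0.0]
wrist_force: [-1.2, 0.8, -1.7]
finger_gap: 29.8
grasp_force: 59.7
```

Run:
```python
from h import *
print(togo((632.8,-6.7,24.2)))
```

```text
[0.     0.001  0.1029]
```

arm_command(
  series=[0,0,0.001,0.02,0,0,0,0.001,0.045,0,0,0,0.001,0.07,0,0,0,0.001,0.088,0,0,0,0.001,0.097,0,0,0,0.001,0.101,0,0,0,0.001,0.103,0,0,0,0.001,0.104,0,0,0,0.001,0.1045,0,0,0,0.001,0.1045,0],
)

```text
time_s: 20.78
tool_pos: [633.4, -6.9, 24.4]
tcp_rot: [0.001, 0.794, 0.608, 0.0]
wrist_force: [-5.5, 0.5, 9.9]
finger_gap: 29.9
grasp_force: 60.6
```

arm_command(
  series=[0.5,0,0,0,0,0.5,0,0,0,0,0.5,0,0,0,0,0.5,0,0,-0.02,0,0.55,0,0,-0.06,0,0.6,0,0,-0.1,0,0.6,0.03,-0.033,-0.12,0,0.6,0.065,-0.071,-0.12,0,0.6,0.1,-0.109,-0.12,0,0.6,0.135,-0.147,-0.12,0],
)

```text
time_s: 22.02
tool_pos: [525.8, 163.3, 144.0]
tcp_rot: [0.001, 0.794, 0.607, 0.001]
wrist_force: [-0.2, -0.5, 0.1]
finger_gap: 51.2
grasp_force: 0.0
```

arm_command(
  series=[0.6,0.035,-0.038,0,0,0.6,0.07,-0.076,0,0,0.6,0.105,-0.114,0,0,0.6,0.121,-0.132,0,0,0.6,0.121,-0.132,0,0,0.6,0.121,-0.132,0,0],
)

```text
time_s: 22.78
tool_pos: [431.3, 313.0, 143.1]
tcp_rot: [0.0, 0.794, 0.607, 0.0]
wrist_force: [-0.3, -0.3, 0.2]
finger_gap: 51.0
grasp_force: 0.0
```

Run:
```python
from h import *
print(togo((430.8,313.3,10)), robot.observe()['finger_gap'])
t=shot('top');c=shot('scene')
a=lambda c,x,y,w,h:cv2.resize(c['img'][y:y+h,x:x+w,::-1],(400,400),interpolation=cv2.INTER_CUBIC)
cv2.imwrite('pics/e.png',np.hstack([a(c,200,190,70,70),a(c,320,170,110,110)]))
```

```text
[ 1.000e-04 -7.000e-04  1.331e-01] 51.049354779637746
```

View pics/e.png

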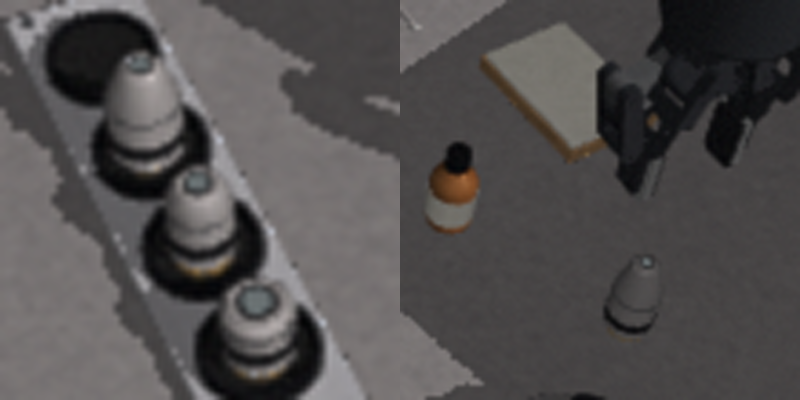

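Three objectives stand in seats 1–3, and the gripper is above objective_64 (crop (635,290)).

arm_command(
  series=[0.6,0,0,0.04,0,0.6,0,0,0.08,0,0.6,0,0,0.115,0,0.6,0,0,0.134,0,0.6,0,0,0.134,0,0,0,0,0.134,0,0,0,0,0.134,0,0,0,0,0.134,0,0,0,0,0.134,0,0,0,0,0.134,0],
)

```text
time_s: 24.12
tool_pos: [432.0, 313.8, 10.2]
tcp_rot: [0.001, 0.794, 0.608, 0.001]
wrist_force: [-0.4, -1.5, 5.8]
finger_gap: 27.8
grasp_force: 59.8
```

Run:
```python
from h import *
print(togo((617.6,-62.6,150)))
```

```text
[-0.3145  0.278  -0.1396]
```

arm_command(
  series=[0,0,0,-0.015,0,0,0,0,-0.045,0,0,0,0,-0.085,0,0,-0.008,0.007,-0.12,0,0,-0.028,0.025,-0.14,0,0,-0.055,0.049,-0.145,0,0,-0.09,0.08,-0.145,0,0,-0.125,0.111,-0.145,0,0,-0.16,0.142,-0.145,0,0,-0.195,0.173,-0.145,0],
)

```text
time_s: 25.38
tool_pos: [547.3, 78.5, 154.6]
tcp_rot: [0.0, 0.794, 0.608, 0.0]
wrist_force: [0.3, 0.5, -1.0]
finger_gap: 28.2
grasp_force: 59.4
```

arm_command(
  series=[0,-0.035,0.031,0,0,0,-0.07,0.062,0,0,0,-0.096,0.085,0,0,0,-0.112,0.1,0,0,0,-0.1195,0.105,0,0,0,-0.1195,0.105,0,0,0,-0.1195,0.105,0,0],
)

```text
time_s: 26.25
tool_pos: [616.3, -62.1, 153.6]
tcp_rot: [-0.0, 0.794, 0.608, 0.0]
wrist_force: [-0.3, -0.2, -2.3]
finger_gap: 28.4
grasp_force: 59.4
```

Run:
```python
from h import *
print(togo((617.6,-62.6,25.5)),robot.observe()['tool_pos'])
```

```text
[-0.0002  0.0014  0.1281] [616.33405358 -62.06055166 153.6141451 ]
```

arm_command(
  series=[0,0,0.0013,0.02,0,0,0,0.0013,0.05,0,0,0,0.0013,0.08,0,0,0,0.0013,0.105,0,0,0,0.0013,0.118,0,0,0,0.0013,0.124,0,0,0,0.0013,0.127,0,0,0,0.0013,0.1285,0,0,0,0.0013,0.1293,0,0,0,0.0013,0.1293,0],
)

```text
time_s: 27.5
tool_pos: [618.3, -63.4, 26.2]
tcp_rot: [0.001, 0.794, 0.608, 0.0]
wrist_force: [-7.3, 1.0, 10.5]
finger_gap: 27.7
grasp_force: 60.8
```

arm_command(
  series=[0.5,0,0,0,0,0.5,0,0,0,0,0.5,0,0,0,0,0.5,0,0,-0.02,0,0.55,0,0,-0.06,0,0.6,0,0,-0.1,0,0.6,-0.03,-0.01,-0.14,0,0.6,-0.08,-0.03,-0.14,0,0.6,-0.13,-0.05,-0.14,0,0.6,-0.18,-0.07,-0.14,0],
)

```text
time_s: 28.75
tool_pos: [502.4, -220.0, 165.8]
tcp_rot: [0.001, 0.794, 0.608, 0.0]
wrist_force: [0.2, -0.4, -0.0]
finger_gap: 51.4
grasp_force: 0.0
```

arm_command(
  series=[0.6,-0.05,-0.01,0,0,0.6,-0.1,-0.02,0,0,0.6,-0.1,-0.02,0,0,0.6,-0.1,-0.02,0,0],
)

```text
time_s: 29.25
tool_pos: [457.9, -309.9, 165.1]
tcp_rot: [0.0, 0.794, 0.607, 0.0]
wrist_force: [1.0, -0.1, -0.5]
finger_gap: 51.0
grasp_force: 0.0
```

Run:
```python
from h import *
t=shot('top');c=shot('scene')
a=lambda c,x,y,w,h:cv2.resize(c['img'][y:y+h,x:x+w,::-1],(400,400),interpolation=cv2.INTER_CUBIC)
cv2.imwrite('pics/f.png',np.hstack([a(c,195,185,80,80),a(t,205,115,90,90)]))
```

```text
(no output)
```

View pics/f.png

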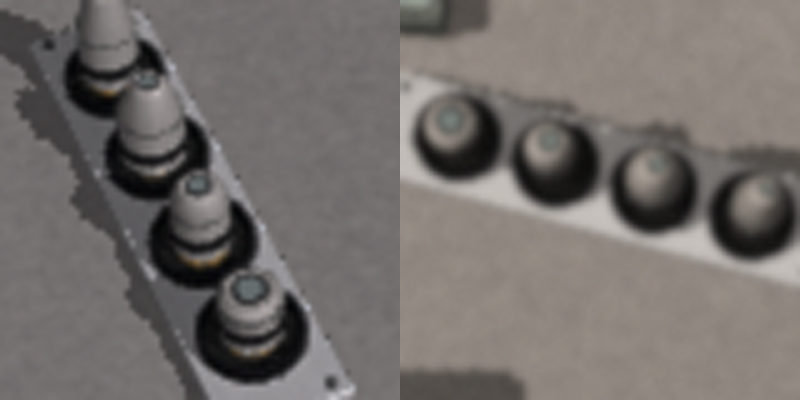

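All four stand upright in the cups, short to long from seat 1. A quick numeric check, then hand in.

Run:
```python
from h import *
t=shot('top')
ok=1
for p,h,s in(((216.7,142),50,(663,105)),((238.5,146.7),60,(648,49)),((262.4,151.7),70,(632.8,-6.7)),((286.9,157.3),80,(617.6,-62.6))):
    e=onz(t,*p,h)[:2]-s; print(e.round(1)); ok&=np.hypot(*e)<7
if ok: print(robot.finish_job())
```

```text
[ 0.3 -0.8]
[1.2 1.5]
[ 1.8 -0.2]
[ 1.3 -1.5]
the job is handed in; nothing more can be done
None
```

All four objectives stand upright in the rack, shortest in seat 1 next to the nosepiece and longest in seat 4, each within about 2.5 mm of its seat centre by camera; the gripper never approached the oil bottle, and I handed the job in at about 29 s without seeing the verdict.

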